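# Level the sampler rail

### The job

Stand the longer of the two spirit levels upright along the top of the tilted rail, centred between its two end stops, setting it down rather than letting it fall. Then, with it standing there, turn the black screw knob at the rail's end until the rail sits level. Leave the level standing on the rail and do not disturb the other things on the table.

Things in the scene. Friction and masses are not known exactly. Their poses are not given: they have to be found in the camera images.
- level: the long spirit level: an aluminium bar 180 mm long (its x), 24 mm thick (y), 50 mm tall (z), black end caps, bubble vial in the top; about 0.3 kg. It stands upright on the table. Origin: centre of its underside. Both ends are alike: it may lie either way round on the rail
- rail_top (a point): centre of the top face of the rail, an aluminium bar 250 mm long (x, towards the screw), 28 mm wide (y), 26 mm deep, that rocks about a pivot along y, 25 mm below this point. z is square to the face, which is about 120 mm above the table here. A dark stop 18 mm long, 12 mm high stands on the face at each end, inner faces at x = -104 and +104 mm: 208 mm free between them
- stand: the fixed white stand that carries rail and screw. Origin: under its middle, on the table, below the rail's pivot; x towards the screw. Base plate 440 (x) x 110 x 12 mm; two cheeks beside the rail's middle, 50 mm (x) by 50 mm over both, up to 107 mm; a white column 36 x 36 mm, 250 mm tall, at x = -190 mm
- rail (a joint): tilt of the rail in rad: 0 is level, positive when the screw end is low (it starts so, between 0.04 and 0.14). It is moved by the screw: each radian of clockwise turn of the knob (seen from above) lowers this value by 0.06. The pivot is stiff and is moved by turning the knob, not by pushing the rail
- screw: black knob of the levelling screw, on a vertical axis 180 mm from the rail's centre towards rail +x. Origin: on the axis, under the knob, 120 mm above the table; z up. A disc, 42 mm diameter, 10 mm high, carries a grip bar 46 mm long (its x), 12 mm thick (y), from 10 to 46 mm above the origin. It turns 4.2 rad in all, stays where left; level lies 1.3 rad before the clockwise end
- screw_grip (a point): point on the knob's axis inside the grip bar, 34 mm above screw's origin (154 mm above the table): where to grip it
- short_level: bystander: a shorter spirit level of the same make, 110 mm long (x), 24 mm thick, 50 mm tall, upright. Origin: centre of its underside
- bottle: bystander: brown glass bottle, 64 mm diameter, 170 mm tall, near the long level. Origin: centre of its underside
- jar: bystander: white jar, 60 mm diameter, 75 mm tall, near the long level. Origin: centre of its underside
- flask: bystander: white plastic bottle, 68 mm diameter, 180 mm tall, beside the stand. Origin: centre of its underside
- beaker: bystander: glass beaker, 72 mm diameter, 90 mm tall, beside the stand. Origin: centre of its underside
- wrench: bystander: steel wrench 160 mm long lying flat beside the stand, along its x. Origin: its middle, underside
There are look-alikes about, which are no part of the job. What is shaped like the level but blue or yellow is not meant.

How it is judged:
On the way, in this order (a step that is already met when the one before it is completed fails the run):
1. the long level stands on the rail between the stops, let go (x of level in the frame of rail_top between -0.016 and 0.016 m and y of level in the frame of rail_top between -0.008 and 0.008 m and z of level in the frame of rail_top between -0.003 and 0.004 m and angle between the x axis of level and the x axis of rail_top, either way round below 0.06 rad and angle between the z axis of level and the z axis of rail_top, either way round below 0.06 rad and contact force between the fingers and level below 0.1 N), for 0.3 s.
2. the knob, in contact with the fingers, has been turned until the rail is level, the level still on it (x of level in the frame of rail_top between -0.016 and 0.016 m and y of level in the frame of rail_top between -0.008 and 0.008 m and z of level in the frame of rail_top between -0.003 and 0.004 m and angle between the x axis of level and the x axis of rail_top, either way round below 0.06 rad and angle between the z axis of level and the z axis of rail_top, either way round below 0.06 rad and angle between rail_top's own z axis and vertical below 0.02 rad and contact force between the fingers and screw above 0.1 N), for 0.1 s.
At the end, for the whole second after the job is handed in: The rail is level to 0.02 rad (about 1.1 degrees). The long level stands still and upright on it: along the rail within 0.06 rad, centred within 8 mm across it and 16 mm along it, its underside on the rail's top face. Knob and level are released (x of level in the frame of rail_top between -0.016 and 0.016 m and y of level in the frame of rail_top between -0.008 and 0.008 m and z of level in the frame of rail_top between -0.003 and 0.004 m and angle between the x axis of level and the x axis of rail_top, either way round below 0.06 rad and angle between the z axis of level and the z axis of rail_top, either way round below 0.06 rad and angle between rail_top's own z axis and vertical below 0.02 rad and linear speed of level below 0.02 m/s and contact force between the fingers and screw below 0.1 N); the robot touches nothing.
It fails at once if a bystander is shifted more than 30 mm (distance of any of short_level, bottle, jar, flask, beaker, wrench from where it was at the start of the episode above 0.03 m).
It fails at once if a standing bystander is tipped over (angle between any of short_level, bottle, jar, flask, beaker's own z axis and vertical above 0.4 rad).
It fails at once if the long level falls freely by more than about 10 mm (linear speed of level above 0.45 m/s and contact force between the fingers and level below 0.05 N).
It also fails if it takes over 72 s, if anything falls off the work surface, if the arm or the gripper's body presses on something with over 40 N, if the wrist force passes 120 N, or if a joint passes its speed limit or range.

### The arm

A 6-joint arm with a two-finger parallel gripper is mounted at the origin on the work surface. World frame = base frame: x ahead of the robot, y to its left, z up, the work surface at z = 0. Lengths are in m, angles in rad, forces in N, time in s.
With the tool pointing down it reaches from about 0.425 to 0.95 m from the base axis. Payload 3.5 kg.
Tool frame: the origin (TCP) lies midway between the tips of the shut fingers; the grasp point (between the pads) lies ctrl.grasp_offset behind it (ctrl.grasp_offset is the distance from the TCP to the grasp point, in m); x points along the fingers, y is the direction in which the jaws open and shut, and the axes are right-handed (so a half turn about x gives the same grasp; the last joint's range is limited). The gripper opens to 85 mm and grips with 20 to 120 N. Pads are 22 mm wide; open, the fingers measure 114 mm over their backs; the gripper's body (76 mm by 85 mm) begins 54 mm behind the grasp point. The pads swing forward as they close: fully open they stand 13 mm farther back than shut.
Start: joints at [1.099, 0.286, 1.577, -0, 1.279, -0.15], TCP at [0.213, 0.64, 0.231] pointing down, gripper open.
Joint ranges: [-2.77, 2.77], [-0.9, 2.22], [0.21, 2.48], [-1.53, 4.67], [0.24, 2.81], [-2.84, 2.84]. Speed limits (rad/s): [2.79, 2.79, 3.14, 3.14, 3.14, 3.14].

### API

Orientations are given as a unit quaternion [x, y, z, w].
In Python, from plant import readout, read_camera, sign_off, ctrl gives the robot as it stands.
- The arm moves only by the tool drive_tool, never from a script. Its argument "steps" is a list of rows, each a list of 5 numbers: the shift along the tool's x, y, z in cm, then the turn about the tool's x in degrees, then the opening, from 0 (shut) to 1 (fully open). A call has 1 to 10 rows; each row shifts and turns the commanded pose from where the row before left it, along the tool's axes as they then stand; what a row does not reach is not made up. A row lasts 1/10 s, in which the tool goes at most 50 mm and 8.59 degrees, less where a joint would pass 70% of its speed; a pose out of reach is approached as far as the arm can. A call is refused whole if a number of a shift passes 5 or a number of a turn 8.59, either way. A call with a gripper value outside its range is refused whole. The fingers move at their own pace and stop on an object; "force" is the grip in N (left out, the last holds). Time passes only in rows, so rows that do not move let the fingers close. It gives the time, the measured TCP pose, the force and the opening at its end, in the units of the state.
- readout.get_state(): the state, without advancing time (a new reading comes with each control period).
- read_camera(name): name is "scene" or "side" or "wrist"; returns a dict with "frame" (400x640x3 uint8, red, green, blue), "vertical_fov" (degrees; the focal length in pixels is half the picture's height over the tangent of half this angle, whatever the lens; pixels are square), "cx", "cy" (the principal point, pixels), "k1" (the pictures are not rectified: a ray, as slopes to the right and down, at radius r is drawn at 1 + k1 r^2 times it, then the intrinsics apply), "eye" and "orientation" of the camera in the world. Camera axes: x right, y up, looking along -z (the intrinsics and any distortion apply to the point x, -y, -z); pixel columns grow to the right and rows downward; lengths in m; the calibration is good to about 2 mm. A picture is of the moment at which its call begins. There is no depth.
- sign_off(): hands the job in, once; it reports no verdict.
The state is a dict: "time": time; "qpos": joint angles; "dq": joint speeds; "joint_efforts": joint torques, N m; "eef_pos": TCP position; "tcp_rot": TCP orientation; "contact_force": force on the tool from outside, world axes, zero at the start; "wrist_torque": the same for the moment, N m; "opening": opening from 0.0 (shut) to 1.0 (fully open).
Only numpy, scipy, OpenCV 4.12 (cv2) and the standard library are available. Lean on these libraries where they do the work, as an engineer would, in place of code of your own. Each camera call takes 0.05 s, during which the arm holds its last target. There are 200 camera calls.

## Working session

There is one attempt and no reset: what is moved stays moved. The work goes in short steps, Python scripts to look and compute and a tool call to move; the robot and the scene stay as the last step left them, time stands still between calls to the robot, and variables do not carry over. Pictures are saved under pics/ and viewed, about 8 in all and at most 12, crops included, and the job is handed in when it is done.

Besides the shell and the picture viewer there is one more tool, called after "Emit:" as name(argument=value, ...), one argument or row to a line, values as JSON. drive_tool: Moves the arm, as the interface text tells. Its arguments: {"type":"object","properties":{"steps":{"type":"array","items":{"type":"array","items":{"type":"number"}}},"force":{"type":"number"}},"required":["steps"]}

```bash
mkdir -p pics; cat > h.py <<'E'
import numpy as np, cv2
from scipy.spatial.transform import Rotation as R
from plant import readout, read_camera, sign_off, ctrl
def cal(c):
    h,w=c["frame"].shape[:2]; f=h/2/np.tan(np.radians(c["vertical_fov"])/2)
    return np.array([[f,0,c["cx"]],[0,f,c["cy"]],[0,0,1]]),np.array([c["k1"],0,0,0,0.]),R.from_quat(c["orientation"])
def ray(c,uv):
    K,d,r=cal(c); p=cv2.undistortPoints(np.array(uv,float).reshape(-1,1,2),K,d).reshape(-1,2)
    return r.apply(np.c_[p[:,0],-p[:,1],-np.ones(len(p))])
def onz(c,uv,z):
    v=ray(c,uv); e=np.array(c["eye"]); return e+v*((z-e[2])/v[:,2])[:,None]
def proj(c,P):
    K,d,r=cal(c); q=r.inv().apply(np.atleast_2d(P)-c["eye"])*[1,-1,-1]
    return cv2.projectPoints(q,np.zeros(3),np.zeros(3),K,d)[0].reshape(-1,2)
def snap(n,name):
    c=read_camera(n); cv2.imwrite(f"pics/{name}.png",c["frame"][:,:,::-1]); np.save(f"pics/{name}.npy",c,allow_pickle=True); return c
def load(name): return np.load(f"pics/{name}.npy",allow_pickle=True).item()
E
python3 - <<'E'
from h import *
for n in("scene","side","wrist"):
    c=snap(n,n+"0"); print(n,c["eye"],c["orientation"],c["vertical_fov"],c["k1"],c["cx"],c["cy"])
print(readout.get_state(),ctrl.grasp_offset)
E
```

```text
scene [1.43157426 0.29351404 1.02422918] [0.24824967 0.32819982 0.72065987 0.55794833] 46.99535603012567 -0.07456884615161906 322.9605479815745 195.68442760231548
side [-0.30568248 -0.80846107  0.9563322 ] [ 0.41377367 -0.15300237 -0.33439416  0.8328038 ] 46.710963589574206 -0.0966562803479367 314.3102597807496 206.21700030504604
wrist [0.13758899 0.66591948 0.37338026] [-0.12877644 -0.09152422  0.57779664  0.80074402] 68.3328366985258 -0.02132899764618955 322.7962085159163 202.36798066137453
{'time': 0.15, 'qpos': array([ 1.09900460e+00,  2.87012933e-01,  1.57782499e+00, -2.37750475e-06,
        1.27859999e+00, -1.49982955e-01]), 'dq': array([ 0.00029409, -0.00289273, -0.00604058,  0.00038951,  0.00033352,
        0.0008702 ]), 'joint_efforts': array([ 4.95074273e-04, -4.06601250e+01, -2.93141663e+01, -1.09923108e-04,
        3.95224895e-03,  1.42729851e-05]), 'eef_pos': array([0.2132209 , 0.63990755, 0.2302396 ]), 'tcp_rot': array([ 0.11266461,  0.69817148, -0.11390735,  0.69777387]), 'contact_force': array([-0.58950837,  0.72759037,  0.73272589]), 'wrist_torque': array([-0.01195453,  0.01153896,  0.0116573 ]), 'opening': 1.001292933174739} 0.0187
```

View pics/scene0.png

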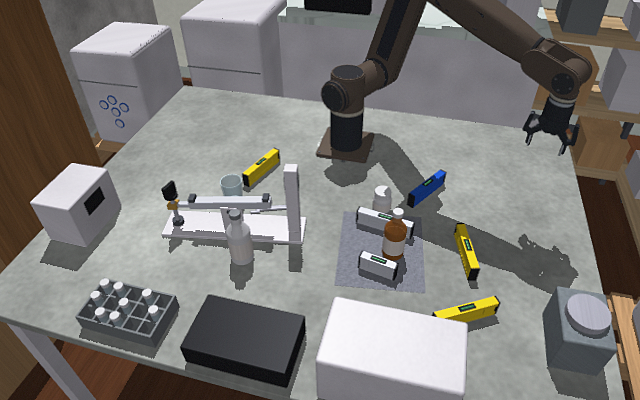

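View pics/side0.png

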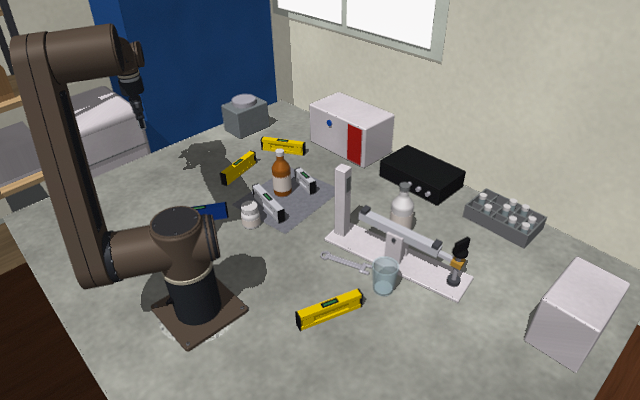

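View pics/wrist0.png

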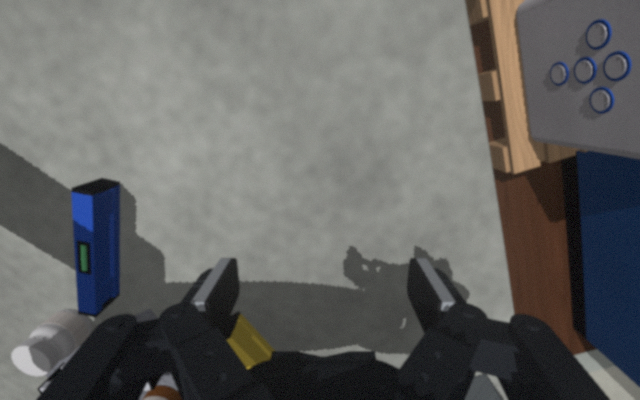

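The scene view shows the long level at about (385,222), between the jar (383,197) and the bottle (395,240). The short level is at (378,264), and the stand spans x 163–307 with the knob at (170,190). In the side view the level is at (268,202), the rail at (400,232) and the knob at (460,250). The wrist camera doesn't see the targets yet, so I'll enlarge the other two views.

```bash
python3 - <<'E'
from h import *
a=load("scene0")["frame"];b=load("side0")["frame"]
def cr(f,x,y,w,h): return cv2.resize(f[y:y+h,x:x+w],(400,300),interpolation=cv2.INTER_CUBIC)
im=np.vstack([np.hstack([cr(a,340,180,100,75),cr(a,155,160,160,120)]),np.hstack([cr(b,230,160,100,75),cr(b,320,180,160,120)])])
cv2.imwrite("pics/comp.png",im[:,:,::-1])
E
```

```text
(no output)
```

View pics/comp.png

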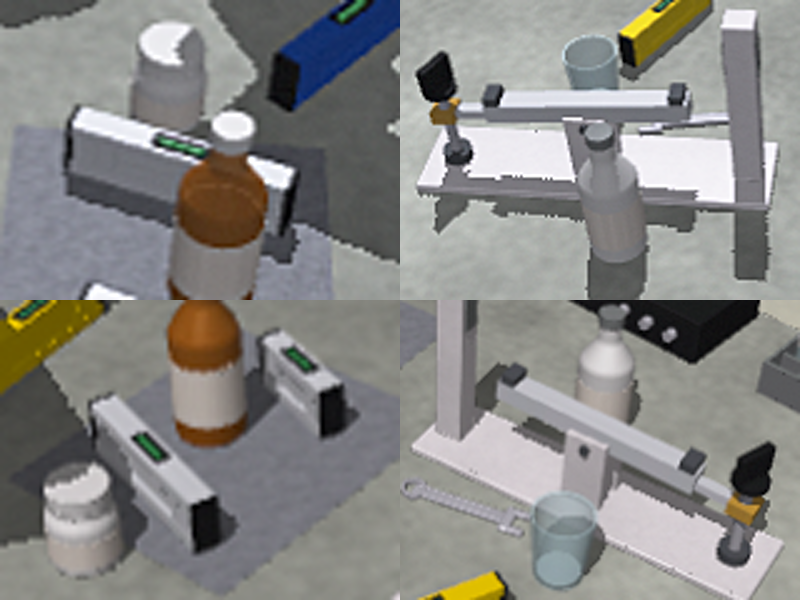

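Read from the enlargements (4x and 2.5x): the level, stand base, stops and knob are all clear in both views. I'll cast rays through the corner picks.

```bash
cat >> h.py <<'E'
def tri(ca,ua,cb,ub):
    va,vb=ray(ca,[ua])[0],ray(cb,[ub])[0];ea,eb=np.array(ca["eye"]),np.array(cb["eye"])
    s=np.linalg.lstsq(np.c_[va,-vb],eb-ea,rcond=None)[0]
    p,q=ea+va*s[0],eb+vb*s[1]; return (p+q)/2,np.linalg.norm(p-q)
E
python3 - <<'E'
from h import *
np.set_printoptions(precision=4,suppress=True)
a,b=load("scene0"),load("side0")
A=lambda x,y:(340+x/4-.4,180+y/4-.4); B=lambda x,y:(155+(x-400)/2.5-.3,160+y/2.5-.3)
C=lambda x,y:(230+x/4-.4,160+(y-300)/4-.4); D=lambda x,y:(320+(x-400)/2.5-.3,180+(y-300)/2.5-.3)
print("level top scene",onz(a,[A(80,108),A(70,125),A(298,168),A(285,185),A(180,146)],.05))
print("level top side",onz(b,[C(92,402),C(113,395),C(190,508),C(217,495),C(150,445)],.05))
print("base scene",onz(a,[B(417,185),B(770,205),B(777,143),B(442,128)],.012))
print("base side",onz(b,[D(412,447),D(447,418),D(783,545)],.012))
print("column top",onz(a,[B(725,12),B(757,15)],.25))
for n,p,q in[("knobtop",B(436,54),D(758,452)),("stopS",B(492,90),D(692,460)),("stopC",B(678,87),D(512,373)),
 ("disc",B(437,95),D(748,487))]: print(n,tri(a,p,b,q))
print("knob bar top scene",onz(a,[B(415,60),B(445,52)],.166),"side",onz(b,[D(737,460),D(775,444)],.166))
print("bottle axis",onz(a,[A(220,300)],.02),onz(b,[C(208,436)],.0),"jar",onz(a,[A(172,40)],.075),onz(b,[C(80,475)],.075))
print("beaker rim",onz(a,[B(592,50)],.09),onz(b,[D(563,510)],.09),"flask top",onz(a,[B(598,131)],.18),onz(b,[D(612,315)],.18))
E
```

```text
level top scene [[0.3867 0.1286 0.05  ]
 [0.4076 0.1249 0.05  ]
 [0.4119 0.3009 0.05  ]
 [0.4323 0.2935 0.05  ]
 [0.4099 0.2108 0.05  ]]
level top side [[0.4138 0.298  0.05  ]
 [0.4331 0.2936 0.05  ]
 [0.3803 0.1251 0.05  ]
 [0.4064 0.1228 0.05  ]
 [0.4104 0.2138 0.05  ]]
base scene [[ 0.6166 -0.4441  0.012 ]
 [ 0.5395 -0.0124  0.012 ]
 [ 0.435  -0.0343  0.012 ]
 [ 0.516  -0.4643  0.012 ]]
base side [[ 0.4278 -0.0411  0.012 ]
 [ 0.4974 -0.0327  0.012 ]
 [ 0.6072 -0.4503  0.012 ]]
column top [[ 0.4838 -0.0716  0.25  ]
 [ 0.4804 -0.0356  0.25  ]]
knobtop (array([ 0.5467, -0.4195,  0.17  ]), np.float64(0.006824922509873337))
stopS (array([ 0.5401, -0.3556,  0.1219]), np.float64(0.0002630980502079783))
stopC (array([ 0.4988, -0.1327,  0.139 ]), np.float64(0.0015487094779480632))
disc (array([ 0.5566, -0.4197,  0.1144]), np.float64(0.005430023169804241))
knob bar top scene [[ 0.5575 -0.4385  0.166 ]
 [ 0.5353 -0.4108  0.166 ]] side [[ 0.5278 -0.4117  0.166 ]
 [ 0.5764 -0.4258  0.166 ]]
bottle axis [[0.53   0.2616 0.02  ]] [[0.4946 0.2445 0.    ]] jar [[0.3179 0.1879 0.075 ]] [[0.3261 0.1934 0.075 ]]
beaker rim [[ 0.4056 -0.2883  0.09  ]] [[ 0.411  -0.2879  0.09  ]] flask top [[ 0.6301 -0.1713  0.18  ]] [[ 0.6226 -0.1758  0.18  ]]
```

```bash
cat >> h.py <<'E'
def st():
    s=readout.get_state(); r=R.from_quat(s["tcp_rot"]); return s,np.array(s["eef_pos"]),r.as_matrix()
def togo(p,axis_deg):
    """shift in tool cm to p, turn about tool x (deg) to put tool y perpendicular to a horizontal bar axis, done after"""
    s,e,M=st(); d=M.T@(np.array(p)-e)*100
    y=np.degrees(np.arctan2(M[1,1],M[0,1])); t=(axis_deg+90-y+90)%180-90
    print("t",s["time"],"tcp",e.round(4),"shift",d.round(2),"yaw y",round(y,1),"turn(world)",round(t,1),"tool x",M[:,0].round(3),"turn(toolx)",round(-t,2),"q",np.round(s["qpos"],2),"F",np.round(s["contact_force"],1),"open",round(s["opening"],3))
E
python3 - <<'E'
from h import *
np.set_printoptions(precision=4,suppress=True)
a,b=load("scene0"),load("side0")
A=lambda x,y:(340+x/4-.4,180+y/4-.4)
for p,q in[(A(234,122),(279.5,152)),(A(234,122),(279.5,154))]: print(tri(a,p,b,q))
togo([.407,.198,.231],81.6)
E
```

```text
(array([0.5016, 0.2508, 0.1657]), np.float64(0.005401404310102308))
(array([0.4982, 0.2494, 0.161 ]), np.float64(0.008708510498333408))
t 0.15 tcp [0.2132 0.6399 0.2302] shift [ -0.02 -35.79  32.36] yaw y 71.6 turn(world) -80.0 tool x [-0.001 -0.002 -1.   ] turn(toolx) 79.96 q [ 1.1   0.29  1.58 -0.    1.28 -0.15] F [-0.6  0.7  0.7] open 1.001
```

Emit:
drive_tool(
  steps=[
    [0,-3.6,3.2,0,0.5],
    [0,-3.6,3.2,0,0.5],
    [0,-3.6,3.2,0,0.5],
    [0,-3.6,3.2,0,0.5],
    [0,-3.6,3.2,0,0.5],
    [0,-3.6,3.2,0,0.5],
    [0,-3.6,3.2,0,0.5],
    [0,-3.6,3.3,0,0.5],
    [0,-3.5,3.3,0,0.5],
    [0,-3.5,3.3,0,0.5],
  ],
)

```text
time: 1.15
eef_pos: [0.4068, 0.1967, 0.2313]
tcp_rot: [0.113, 0.698, -0.113, 0.698]
contact_force: [0.7, 1.1, 0.2]
opening: 0.5
```

Emit:
drive_tool(
  steps=[
    [0,0,0,8.5,0.5],
    [0,0,0,8.5,0.5],
    [0,0,0,8.5,0.5],
    [0,0,0,8.5,0.5],
    [0,0,0,8.5,0.5],
    [0,0,0,8.5,0.5],
    [0,0,0,8.5,0.5],
    [0,0,0,8.5,0.5],
    [0,0,0,8,0.5],
    [0,0,0,4,0.5],
  ],
)

```text
time: 2.15
eef_pos: [0.4064, 0.1985, 0.231]
tcp_rot: [-0.536, -0.461, 0.537, -0.461]
contact_force: [0.1, 0.1, 1.0]
opening: 0.505
```

```bash
python3 - <<'E'
from h import *
togo([.407,.198,.231],81.6); c=snap("wrist","w1"); print(c["eye"])
E
```

```text
t 2.15 tcp [0.4064 0.1985 0.231 ] shift [0.   0.07 0.04] yaw y -8.7 turn(world) 0.3 tool x [-0.001 -0.    -1.   ] turn(toolx) -0.27 q [ 0.23 -0.22  2.1   0.    1.27  0.38] F [0.1 0.1 1. ] open 0.505
[0.4187608  0.27818257 0.37428586]
```

View pics/w1.png

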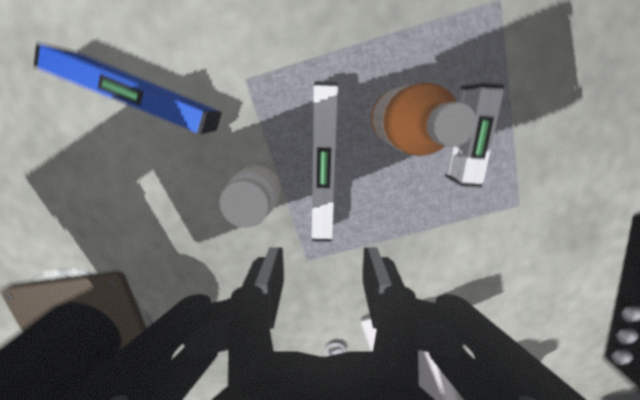

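The wrist view shows the level's top face from (325,84) to (322,240), with the vial at (323,168), the jar at (248,200) and the bottle base near (400,118). I'll measure the level again from here.

```bash
python3 - <<'E'
from h import *
np.set_printoptions(precision=4,suppress=True)
c=load("w1")
P=onz(c,[(313,83),(338,84),(333.5,240.5),(310.5,240),(323.3,168)],.05); print(P)
a=(P[0]+P[1])/2;b=(P[2]+P[3])/2;print((a+b)/2,np.linalg.norm(a-b),np.degrees(np.arctan2(*(a-b)[[1,0]])))
print("jar top",onz(c,[(247,202)],.075),"bottle cap",onz(c,[(453,123)],.17))
E
```

```text
[[0.4121 0.3017 0.05  ]
 [0.4373 0.2969 0.05  ]
 [0.4082 0.1228 0.05  ]
 [0.3808 0.1276 0.05  ]
 [0.4093 0.2126 0.05  ]]
[0.4096 0.2123 0.05  ] 0.17667844971639163 80.15934911356676
jar top [[0.3238 0.1935 0.075 ]] bottle cap [[0.5039 0.2543 0.17  ]]
```

Emit:
drive_tool(
  steps=[
    [4,0.13,0,0,0.5],
    [4,0,0,0,0.5],
    [4,0,0,0,0.5],
    [3,0,0,0,0.5],
    [2.5,0,0,0,0.5],
    [1.5,0,0,0,0.5],
    [1.5,0,0,0,0.5],
    [1,0,0,0,0.5],
    [0,0,0,0,0.5],
    [0,0,0,0,0.5],
  ],
)

```text
time: 3.2
eef_pos: [0.4082, 0.1984, 0.0166]
tcp_rot: [0.535, 0.462, -0.535, 0.462]
contact_force: [-0.3, 0.7, -0.4]
opening: 0.501
```

Emit:
drive_tool(
  steps=[
    [0,0,0,0,0.15],
    [0,0,0,0,0.15],
    [0,0,0,0,0.15],
    [0,0,0,0,0.15],
    [0,0,0,0,0.15],
    [0,0,0,0,0.15],
    [0,0,0,0,0.15],
    [0,0,0,0,0.15],
  ],
  force=50,
)

```text
time: 4.0
eef_pos: [0.4087, 0.1986, 0.0173]
tcp_rot: [0.536, 0.462, -0.535, 0.462]
contact_force: [-2.5, -0.2, 5.7]
opening: 0.275
```

```bash
python3 - <<'E'
from h import *
togo([.4077,.199,.015],81); c=snap("side","s2")
E
```

```text
t 4.0 tcp [0.4087 0.1986 0.0173] shift [ 0.23 -0.1  -0.02] yaw y -8.4 turn(world) -0.6 tool x [ 0.001  0.    -1.   ] turn(toolx) 0.57 q [0.23 0.11 2.24 0.   0.8  0.38] F [-2.5 -0.2  5.7] open 0.275
```

Emit:
drive_tool(
  steps=[
    [-1,0,0,0,0.15],
    [-2,0,0,0,0.15],
    [-3,0,0,0,0.15],
    [-3.5,0,0,0,0.15],
    [-3.5,0,0,0,0.15],
    [-3.5,0,0,0,0.15],
    [-3.5,0,0,0,0.15],
    [-3.5,0,0,0,0.15],
    [-3,0,0,0,0.15],
    [-2.5,0,0,0,0.15],
  ],
)

```text
time: 5.05
eef_pos: [0.4074, 0.1982, 0.3078]
tcp_rot: [0.536, 0.462, -0.535, 0.462]
contact_force: [-0.2, 0.2, -3.0]
opening: 0.275
```

```bash
python3 - <<'E'
from h import *
c=snap("wrist","w3")
togo([.519,-.241,.31],100.5); cv2.imwrite("pics/w3b.png",np.vstack([c["frame"][:,:,::-1][:,:,:],]))
E
```

```text
t 5.1 tcp [0.4092 0.1987 0.3125] shift [ 0.27 17.3  41.89] yaw y -8.4 turn(world) 18.9 tool x [ 0.008  0.002 -1.   ] turn(toolx) -18.92 q [ 0.23 -0.28  2.   -0.    1.42  0.38] F [0.7 1.3 1.2] open 0.274
```

View pics/w3b.png

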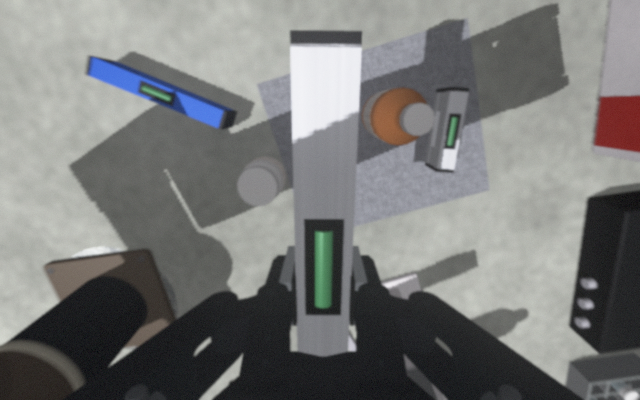

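The level is held square in the jaws, with its end cap at (326,31–44) and the vial centre at (324,268). Next I'll work out where its centre sits in the tool frame and the way to the rail.

```bash
python3 - <<'E'
from h import *
np.set_printoptions(precision=4,suppress=True)
c=load("w3"); s,e,M=st()
for z in(.0327,): 
    P=onz(c,[(326,31),(292,46),(361,45),(324,268),(297,350),(351,350)],e[2]+z); print((P-e)@M)
E
```

```text
[[-0.0324 -0.0002 -0.1028]
 [-0.0325 -0.0112 -0.0985]
 [-0.0323  0.0111 -0.0988]
 [-0.0327 -0.0007 -0.017 ]
 [-0.0329 -0.0129  0.0256]
 [-0.0327  0.0117  0.0256]]
```

Emit:
drive_tool(
  steps=[
    [0,1,2.4,0,0.15],
    [0,1.5,3.6,0,0.15],
    [0,1.9,4.6,0,0.15],
    [0,1.9,4.6,0,0.15],
    [0,1.9,4.6,0,0.15],
    [0,1.9,4.6,0,0.15],
    [0,1.9,4.6,0,0.15],
    [0,1.9,4.6,0,0.15],
    [0,1.9,4.6,0,0.15],
    [0,1.1,2.8,0,0.15],
  ],
)

```text
time: 6.1
eef_pos: [0.5144, -0.2351, 0.3041]
tcp_rot: [-0.535, -0.462, 0.537, -0.461]
contact_force: [0.3, 1.2, -1.7]
opening: 0.279
```

Emit:
drive_tool(
  steps=[
    [0,0.5,1.2,0,0.15],
    [0,0.4,1,-4,0.15],
    [0,0,0,-5,0.15],
    [0,0,0,-5,0.15],
    [0,0,0,-4.9,0.15],
    [0,0,0,0,0.15],
    [0,0,0,0,0.15],
  ],
)

```text
time: 6.8
eef_pos: [0.5203, -0.2542, 0.3055]
tcp_rot: [0.453, 0.544, -0.453, 0.543]
contact_force: [-0.6, -0.0, -3.7]
opening: 0.275
```

```bash
python3 - <<'E'
from h import *
togo([.522,-.257,.25],100.5)
E
```

```text
t 6.8 tcp [ 0.5203 -0.2542  0.3055] shift [5.55 0.12 0.32] yaw y 10.4 turn(world) 0.1 tool x [-0.001  0.001 -1.   ] turn(toolx) -0.1 q [-0.63  0.03  1.73  0.    1.38 -0.81] F [-0.6 -0.  -3.7] open 0.275
```

Emit:
drive_tool(
  steps=[
    [2,0.1,0.3,0,0.15],
    [3,0,0,0,0.15],
    [3,0,0,0,0.15],
    [3,0,0,0,0.15],
    [2,0,0,0,0.15],
    [1,0,0,0,0.15],
    [0,0,0,0,0.15],
    [0,0,0,0,0.15],
  ],
)

```text
time: 7.6
eef_pos: [0.5228, -0.2581, 0.1675]
tcp_rot: [0.452, 0.543, -0.452, 0.544]
contact_force: [-0.5, -0.4, -2.7]
opening: 0.272
```

```bash
python3 - <<'E'
from h import *
togo([.522,-.257,.145],100.5)
a=snap("scene","sc4");b=snap("side","si4")
def cr(c,x,y,w,h): return cv2.resize(c["frame"][y:y+h,x:x+w],(800,300),interpolation=cv2.INTER_CUBIC)
cv2.imwrite("pics/comp4.png",np.vstack([cr(a,155,165,160,60),cr(b,340,190,160,60)])[:,:,::-1])
E
```

```text
t 7.6 tcp [ 0.5228 -0.2581  0.1675] shift [ 2.25 -0.06 -0.12] yaw y 10.4 turn(world) 0.1 tool x [ 0.001 -0.001 -1.   ] turn(toolx) -0.05 q [-0.63  0.15  1.86  0.    1.13 -0.81] F [-0.5 -0.4 -2.7] open 0.272
```

View pics/comp4.png

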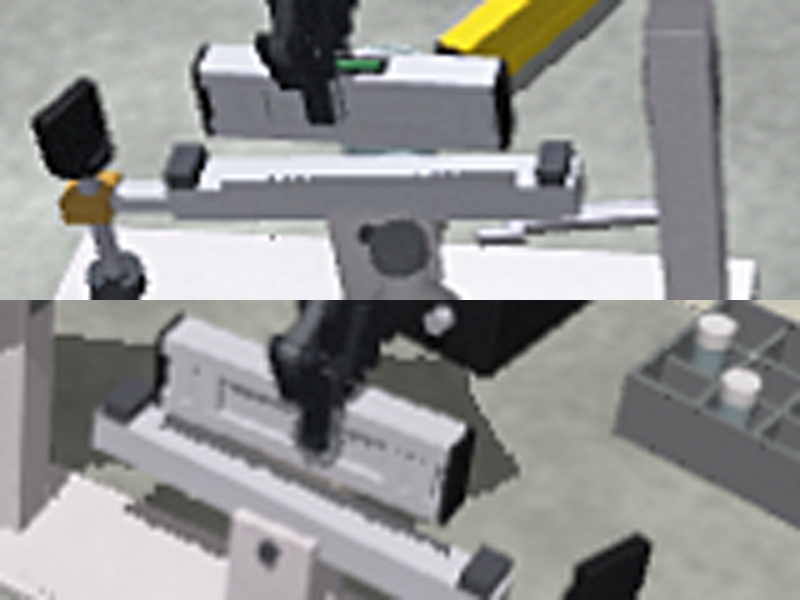

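Hovering view: the level is parallel above the rail, spanning X 195–510 (scene, top panel), with the stops at (187,152) and (556,148). In the side panel the stops are at (130,395) and (488,562). I'll triangulate both.

```bash
python3 - <<'E'
from h import *
np.set_printoptions(precision=4,suppress=True)
a,b=load("sc4"),load("si4")
A=lambda x,y:(155+x/5-.4,165+y/5-.4); B=lambda x,y:(340+x/5-.4,190+(y-300)/5-.4)
S,r1=tri(a,A(187,154),b,B(487,562)); C,r2=tri(a,A(556,149),b,B(130,396)); print(S,r1,C,r2)
d=(S-C);print("yaw",np.degrees(np.arctan2(d[1],d[0])),"tilt",np.arcsin(-d[2]/np.linalg.norm(d)),np.linalg.norm(d),"mid",(S+C)/2)
for z in(.200,):
  p=onz(a,[A(207,44),A(193,72),A(497,54),A(511,88)],z); q=onz(b,[B(160,342),B(182,318),B(447,443),B(470,425)],z)
  print(p,p.mean(0),q,q.mean(0))
E
```

```text
[ 0.5425 -0.3534  0.1253] 0.002256277508641385 [ 0.5001 -0.1338  0.1397] 0.00432209323283553
yaw -79.08939288365245 tilt 0.0642016250368516 0.2240968983107398 mid [ 0.5213 -0.2436  0.1325]
[[ 0.5248 -0.3321  0.2   ]
 [ 0.5502 -0.3282  0.2   ]
 [ 0.4926 -0.1646  0.2   ]
 [ 0.5193 -0.1458  0.2   ]] [ 0.5217 -0.2427  0.2   ] [[ 0.4887 -0.1651  0.2   ]
 [ 0.5141 -0.159   0.2   ]
 [ 0.5282 -0.3271  0.2   ]
 [ 0.549  -0.3268  0.2   ]] [ 0.52   -0.2445  0.2   ]
```

Emit:
drive_tool(
  steps=[
    [0.7,0,0,0,0.15],
    [0.7,0,0,0,0.15],
    [0.4,0,0,0,0.15],
    [0.2,0,0,0,0.15],
    [0.1,0,0,0,0.15],
    [0.1,0,0,0,0.15],
    [0,0,0,0,0.15],
  ],
  force=20,
)

```text
time: 8.4
eef_pos: [0.5222, -0.2579, 0.1444]
tcp_rot: [0.452, 0.543, -0.452, 0.544]
contact_force: [0.8, 0.1, -3.1]
opening: 0.274
```

Emit:
drive_tool(
  steps=[
    [0.1,0,0,0,0.15],
    [0.1,0,0,0,0.15],
    [0.1,0,0,0,0.15],
    [0.1,0,0,0,0.15],
    [0,0,0,0,0.15],
  ],
)

```text
time: 8.9
eef_pos: [0.523, -0.2586, 0.1417]
tcp_rot: [0.453, 0.542, -0.452, 0.544]
contact_force: [0.2, -0.7, 3.2]
opening: 0.273
```

Emit:
drive_tool(
  steps=[
    [0.1,0,0,0,0.15],
    [0.1,0,0,0,0.15],
    [0.1,0,0,0,0.15],
    [0,0,0,0,0.15],
  ],
)

```text
time: 9.3
eef_pos: [0.5232, -0.2594, 0.1386]
tcp_rot: [0.452, 0.542, -0.453, 0.545]
contact_force: [1.8, -4.1, 4.9]
opening: 0.274
```

Emit:
drive_tool(
  steps=[
    [0.1,0,0,0,0.15],
    [0.1,0,0,0,0.15],
    [0,0,0,0,0.15],
  ],
)

```text
time: 9.6
eef_pos: [0.5233, -0.2597, 0.1367]
tcp_rot: [0.452, 0.542, -0.453, 0.545]
contact_force: [1.5, -6.3, 5.7]
opening: 0.273
```

Emit:
drive_tool(
  steps=[
    [0.1,0,0,0,0.15],
    [0.1,0,0,0,0.15],
    [0,0,0,0,0.15],
  ],
)

```text
time: 9.9
eef_pos: [0.5234, -0.2598, 0.136]
tcp_rot: [0.452, 0.542, -0.453, 0.546]
contact_force: [0.4, -3.8, 10.3]
opening: 0.27
```

```bash
python3 - <<'E'
from h import *
togo([.522,-.257,.1365],100.5)
a=snap("scene","sc5");b=snap("side","si5")
def cr(c,x,y,w,h): return cv2.resize(c["frame"][y:y+h,x:x+w],(800,300),interpolation=cv2.INTER_CUBIC)
cv2.imwrite("pics/comp5.png",np.vstack([cr(a,155,165,160,60),cr(b,340,190,160,60)])[:,:,::-1])
E
```

```text
t 9.9 tcp [ 0.5234 -0.2598  0.136 ] shift [-0.05 -0.09 -0.3 ] yaw y 10.5 turn(world) 0.0 tool x [ 0.003 -0.005 -1.   ] turn(toolx) -0.03 q [-0.63  0.18  1.88 -0.    1.07 -0.82] F [ 0.4 -3.8 10.3] open 0.27
```

View pics/comp5.png

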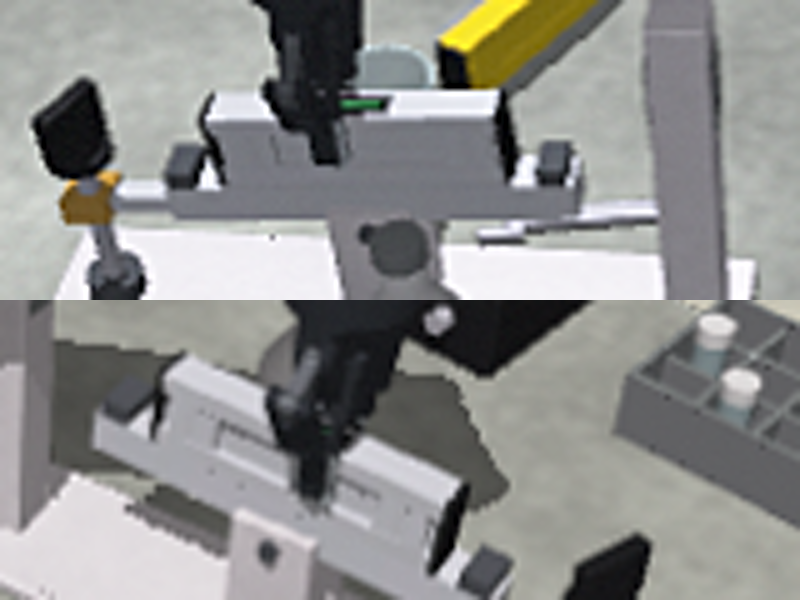

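The level now sits flush on the tilted rail with similar gaps to both stops (ends at X≈220 and 515 between stops at 205 and 537). Next I'll release it.

Emit:
drive_tool(
  steps=[
    [-0.05,0,0,0,0.28],
    [0,0,0,0,0.32],
    [0,0,0,0,0.36],
    [0,0,0,0,0.4],
    [0,0,0,0,0.45],
    [0,0,0,0,0.5],
    [0,0,0,0,0.5],
    [0,0,0,0,0.5],
  ],
)

```text
time: 10.8
eef_pos: [0.5221, -0.2578, 0.1337]
tcp_rot: [0.452, 0.544, -0.452, 0.543]
contact_force: [0.6, 0.4, 0.4]
opening: 0.504
```

Emit:
drive_tool(
  steps=[
    [-0.5,0,0,0,0.5],
    [-1,0,0,0,0.5],
    [-2,0,0,0,0.5],
    [-3,0,0,0,0.5],
    [-4,0,0,0,0.5],
    [-2,0,0,0,0.5],
    [0,0,0,0,0.5],
  ],
)

```text
time: 11.5
eef_pos: [0.5241, -0.2592, 0.2649]
tcp_rot: [0.453, 0.54, -0.452, 0.547]
contact_force: [-0.2, 0.6, -0.4]
opening: 0.501
```

```bash
python3 - <<'E'
from h import *
togo([.554,-.42,.26],100.5)
c=snap("wrist","w6"); a=snap("scene","sc6"); b=snap("side","si6")
cv2.imwrite("pics/c6.png",np.vstack([cv2.resize(c["frame"],(480,300)),cv2.resize(a["frame"][165:225,155:315],(480,180)),cv2.resize(b["frame"][190:270,340:500],(240,120)).repeat(2,1)])[:,:,::-1])
E
```

```text
t 11.5 tcp [ 0.5241 -0.2592  0.2649] shift [ 0.61  0.02 16.36] yaw y 10.5 turn(world) 0.0 tool x [ 0.008 -0.006 -1.   ] turn(toolx) -0.03 q [-0.63  0.06  1.78  0.    1.3  -0.82] F [-0.2  0.6 -0.4] open 0.501
```

View pics/c6.png

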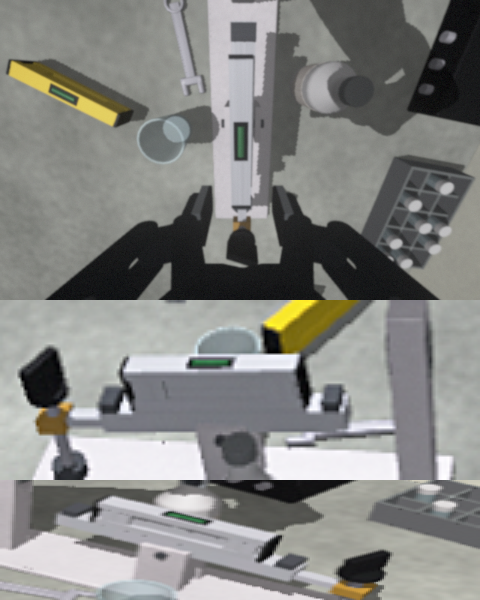

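Level released and standing between the stops, well away from both. The knob is hidden behind the gripper, so I'll move past it to see its bar with the wrist camera.

Emit:
drive_tool(
  steps=[
    [0,0,3,0,0.8],
    [0,0,4,0,0.8],
    [0,0,4,0,0.8],
    [0,0,4,0,0.8],
    [0,0,4,0,0.8],
    [0,0,3,0,0.8],
    [0,0,1,0,0.8],
    [0,0,0,0,0.8],
    [0,0,0,0,0.8],
  ],
)

```text
time: 12.55
eef_pos: [0.5637, -0.4826, 0.2574]
tcp_rot: [0.453, 0.545, -0.452, 0.543]
contact_force: [-0.4, -0.3, -0.2]
opening: 0.799
```

```bash
python3 - <<'E'
from h import *
togo([.554,-.42,.26],100.5)
c=snap("wrist","w7"); p=proj(c,[.554,-.42,.166])[0]; print(p)
x,y=np.clip((p-[80,60]).astype(int),0,[480,280])
f=c["frame"]; v=f.max(2)
cv2.imwrite("pics/c7.png",cv2.resize(f[y:y+120,x:x+160],(640,480),interpolation=cv2.INTER_CUBIC)[:,:,::-1]); print(x,y)
E
```

```text
t 12.55 tcp [ 0.5637 -0.4826  0.2574] shift [-0.24  0.18 -6.33] yaw y 10.5 turn(world) 0.0 tool x [-0.002  0.002 -1.   ] turn(toolx) -0.01 q [-0.84  0.42  1.36  0.    1.37 -1.03] F [-0.4 -0.3 -0.2] open 0.799
[324.78141807 129.29475216]
244 69
```

View pics/c7.png

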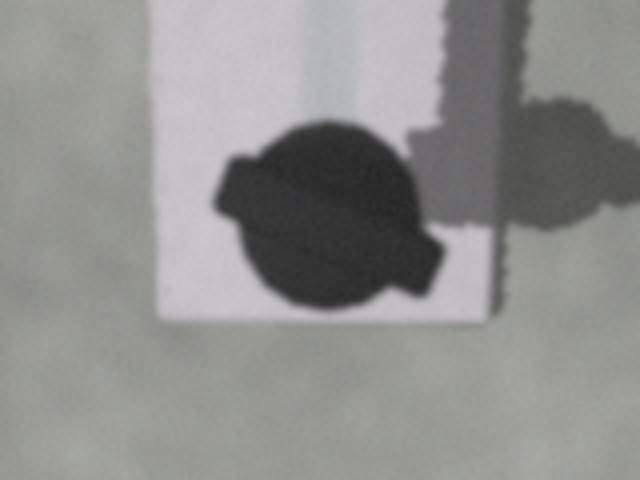

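The knob shows clearly. The bar's end centres are at crop (228,182) and (433,273), that is, full-frame about (301,114) and (352,137).

```bash
python3 - <<'E'
from h import *
c=load("w7"); P=onz(c,[(244+x/4-.4,69+y/4-.4) for x,y in[(228,182),(433,273)]],.166); d=P[0]-P[1]; print(P,P.mean(0),np.linalg.norm(d))
ax=np.degrees(np.arctan2(d[1],d[0])); print(ax); m=P.mean(0)
togo([m[0],m[1],.1353],ax)
E
```

```text
[[ 0.5337009  -0.41222353  0.166     ]
 [ 0.57589815 -0.42178266  0.166     ]] [ 0.55479953 -0.4170031   0.166     ] 0.043266446545617364
167.23595818611895
t 12.6 tcp [ 0.5639 -0.4824  0.2581] shift [12.29  0.3  -6.57] yaw y 10.5 turn(world) 66.7 tool x [-0.001  0.002 -1.   ] turn(toolx) -66.72 q [-0.84  0.42  1.36  0.    1.37 -1.03] F [0.1 1.1 0.1] open 0.801
```

Emit:
drive_tool(
  steps=[
    [0,0.1,-2.2,0,0.5],
    [0,0.1,-2.2,0,0.5],
    [0,0.1,-2.2,-8.3,0.5],
    [0,0,0,-8.4,0.5],
    [0,0,0,-8.4,0.5],
    [0,0,0,-8.4,0.5],
    [0,0,0,-8.4,0.5],
    [0,0,0,-8.4,0.5],
    [0,0,0,-8.4,0.5],
    [0,0,0,-8,0.5],
  ],
)

```text
time: 13.6
eef_pos: [0.555, -0.4167, 0.2594]
tcp_rot: [0.076, 0.703, -0.076, 0.703]
contact_force: [0.2, -0.6, 0.1]
opening: 0.498
```

Emit:
drive_tool(
  steps=[
    [2,0,0,0,0.5],
    [2,0,0,0,0.5],
    [1,0,0,0,0.5],
    [0,0,0,0,0.5],
    [0,0,0,0,0.5],
  ],
)

```text
time: 14.1
eef_pos: [0.5552, -0.4181, 0.2096]
tcp_rot: [0.079, 0.702, -0.079, 0.703]
contact_force: [0.6, -0.2, 0.4]
opening: 0.5
```

```bash
python3 - <<'E'
from h import *
togo([.5548,-.417,.1355],167.2)
E
```

```text
t 14.1 tcp [ 0.5552 -0.4181  0.2096] shift [ 7.41  0.1  -0.06] yaw y 77.2 turn(world) -0.0 tool x [ 0.001 -0.    -1.   ] turn(toolx) 0.0 q [-0.79  0.35  1.54  0.    1.25 -2.14] F [ 0.6 -0.2  0.4] open 0.5
```

Emit:
drive_tool(
  steps=[
    [2,0.1,0,0,0.5],
    [2,0,0,0,0.5],
    [2,0,0,0,0.5],
    [1,0,0,0,0.5],
    [0.3,0,0,0,0.5],
    [0,0,0,0,0.5],
    [0,0,0,0,0.5],
  ],
)

```text
time: 14.8
eef_pos: [0.5558, -0.4183, 0.1376]
tcp_rot: [0.078, 0.702, -0.08, 0.703]
contact_force: [-0.6, -0.6, -1.0]
opening: 0.5
```

Emit:
drive_tool(
  steps=[
    [0,0,0,0,0.3],
    [0,0,0,0,0.2],
    [0,0,0,0,0.1],
    [0,0,0,0,0.05],
    [0,0,0,0,0.05],
    [0,0,0,0,0.05],
    [0,0,0,0,0.05],
  ],
  force=40,
)

```text
time: 15.5
eef_pos: [0.5554, -0.4179, 0.1368]
tcp_rot: [0.079, 0.702, -0.079, 0.703]
contact_force: [-0.6, -0.2, 4.5]
opening: 0.134
```

Emit:
drive_tool(
  steps=[
    [0,0,0,2,0.05],
    [0,0,0,4,0.05],
    [0,0,0,4,0.05],
    [0,0,0,4,0.05],
    [0,0,0,4,0.05],
    [0,0,0,4,0.05],
    [0,0,0,4,0.05],
    [0,0,0,4,0.05],
    [0,0,0,4,0.05],
    [0,0,0,0,0.05],
  ],
)

```text
time: 16.5
eef_pos: [0.555, -0.4185, 0.1368]
tcp_rot: [0.28, 0.648, -0.282, 0.649]
contact_force: [-2.6, -1.2, 5.2]
opening: 0.138
```

Emit:
drive_tool(
  steps=[
    [0,0,0,2,0.05],
    [0,0,0,4,0.05],
    [0,0,0,4,0.05],
    [0,0,0,4,0.05],
    [0,0,0,4,0.05],
    [0,0,0,4,0.05],
    [0,0,0,4,0.05],
    [0,0,0,4,0.05],
    [0,0,0,2,0.05],
    [0,0,0,0,0.05],
  ],
)

```text
time: 17.5
eef_pos: [0.5544, -0.4189, 0.1367]
tcp_rot: [0.448, 0.546, -0.45, 0.547]
contact_force: [-2.7, -1.8, 6.2]
opening: 0.138
```

```bash
python3 - <<'E'
from h import *
togo([.555,-.418,.137],100.5)
a=snap("scene","sc8");b=snap("side","si8")
def cr(c,x,y,w,h): return cv2.resize(c["frame"][y:y+h,x:x+w],(800,300),interpolation=cv2.INTER_CUBIC)
cv2.imwrite("pics/comp8.png",np.vstack([cr(a,155,165,160,60),cr(b,340,190,160,60)])[:,:,::-1])
E
```

```text
t 17.5 tcp [ 0.5544 -0.4189  0.1367] shift [-0.03  0.08 -0.08] yaw y 11.2 turn(world) -0.7 tool x [-0.001 -0.002 -1.   ] turn(toolx) 0.71 q [-0.79  0.41  1.6  -0.    1.13 -0.99] F [-2.7 -1.8  6.2] open 0.138
```

View pics/comp8.png

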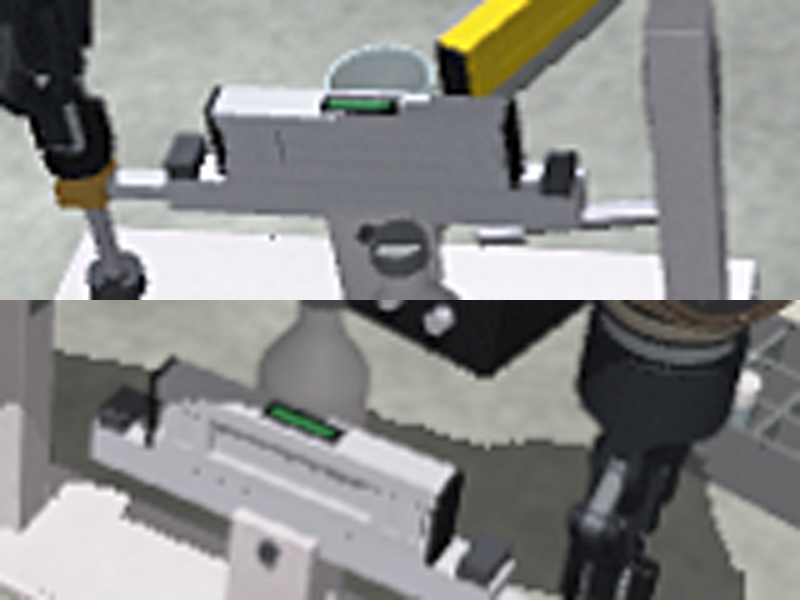

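The rail now looks close to level, with the level still seated. In the scene panel the stops are at (185,155) and (560,170). I'll get the absolute tilt from the stop blobs' centroids in both views, with the "before" pictures as a check.

```bash
cat > tilt.py <<'E'
from h import *
def blob(c,uv):
    x,y=np.round(uv).astype(int); f=cv2.resize(c["frame"][y-9:y+10,x-9:x+10],None,fx=8,fy=8,interpolation=cv2.INTER_CUBIC).max(2)
    m=((f<125)).astype(np.uint8); n,l,s,ce=cv2.connectedComponentsWithStats(m)
    # component containing the window centre region
    k=l[60:92,60:92]; k=np.bincount(k[k>0]).argmax(); return np.array([x-9,y-9])+(ce[k]+.5)/8-.5,s[k,:5]/8.
def tilt(a,b,us):
    S,r=[],[]
    for u,v in us:
        (p,s1),(q,s2)=blob(a,u),blob(b,v); P,e=tri(a,p,b,q); S.append(P); print(p.round(2),s1,q.round(2),s2,P.round(4),round(e,4))
    d=S[0]-S[1]; print("len",np.linalg.norm(d),"yaw",np.degrees(np.arctan2(d[1],d[0])),"TILT",-d[2]/np.linalg.norm(d[:2]))
E
python3 - <<'E'
from tilt import *
A=lambda x,y:(155+x/5,165+y/5); B=lambda x,y:(340+x/5,190+(y-300)/5)
print("pre");
for i in("0","4","5"): 
  n=("scene0","side0") if i=="0" else("sc"+i,"si"+i)
  tilt(load(n[0]),load(n[1]),[(A(186,164),B(487,568)),(A(555,162),B(130,398))])
print("post");tilt(load("sc8"),load("si8"),[(A(185,156),B(485,560)),(A(560,170),B(123,408))])
E
```

```text
pre
[191.62 198.14] [  4.625   4.875   9.125   9.75  528.75 ] [436.53 244.09] [  3.375   3.625  11.5    11.625 636.875] [ 0.5446 -0.3538  0.1165] 0.0008
[264.84 200.85] [  0.     5.25  15.    13.75 943.  ] [362.56 209.87] [  0.      3.75   14.25   15.25  948.625] [ 0.5072 -0.1273  0.1256] 0.0122
len 0.22974686200654842 yaw -80.6114737795509 TILT 0.03973589664940157
[191.64 198.15] [  4.625   4.875   9.125   9.625 514.   ] [436.52 244.13] [  3.5     3.875  11.25   11.25  597.25 ] [ 0.5446 -0.3538  0.1164] 0.0008
[265.37 197.73] [  5.      5.25    8.125  10.25  486.625] [363.97 206.98] [   0.       0.      17.125   19.    1646.5  ] [ 0.5078 -0.1275  0.1369] 0.0059
len 0.2302004148292853 yaw -80.77333961503027 TILT 0.08969317953496343
[193.8 197.1] [  4.625   0.     13.75   14.5   800.75 ] [436.52 244.13] [  3.5     3.875  11.25   11.25  601.   ] [ 0.5413 -0.3518  0.1176] 0.0059
[265.36 197.74] [  5.      5.25    8.125  10.25  486.875] [364.66 207.36] [   0.       0.      19.      19.    1809.875] [ 0.508  -0.1286  0.1364] 0.0037
len 0.22645760293735528 yaw -81.51765623170391 TILT 0.08335160523533398
post
[194.06 195.24] [  4.5     0.     13.875  15.    796.   ] [438.14 238.94] [   0.       0.      19.      15.125 1752.75 ] [ 0.5471 -0.3479  0.1304] 0.0105
[265.03 200.02] [  0.     0.    14.25  19.   874.5 ] [364.1  209.39] [   0.       0.      19.      19.    1928.375] [ 0.5083 -0.1287  0.1284] 0.0069
len 0.22262164209900967 yaw -79.96898472751529 TILT -0.00892404463810982
```

```bash
cat > edge.py <<'E'
from h import *
def edge(c,p,q,sign,w=4,n=60):
    """subpixel edge between p and q (sign: brightness change going down), robust line, two end points"""
    g=cv2.GaussianBlur(c["frame"].astype(np.float32).mean(2),(0,0),.6); t=np.linspace(.06,.94,n)
    X=p[0]+t*(q[0]-p[0]); Y=p[1]+t*(q[1]-p[1]); o=np.arange(-w,w+.01,.1)
    I=cv2.remap(g,np.repeat(X[:,None],len(o),1).astype(np.float32),(Y[:,None]+o).astype(np.float32),cv2.INTER_CUBIC)
    y=Y+o[np.argmax(sign*np.gradient(I,axis=1),axis=1)]
    k=np.ones(n,bool)
    for _ in range(8):
        co=np.polyfit(X[k],y[k],1); r=np.abs(y-np.polyval(co,X)); k=r<max(.35,2*np.median(r[k]))
    print("  inliers",k.sum(),"rms",r[k].std().round(3),"slope",co.round(4)); return [(X[0],np.polyval(co,X[0])),(X[-1],np.polyval(co,X[-1]))]
def direc(a,ea,b,eb):
    na=np.cross(*ray(a,ea)); nb=np.cross(*ray(b,eb)); d=np.cross(na,nb); d/=np.linalg.norm(d); d*=-np.sign(d[1])
    print("yaw",np.degrees(np.arctan2(d[1],d[0])).round(2),"TILT",(-d[2]/np.hypot(*d[:2])).round(4))
E
python3 - <<'E'
from edge import *
a,b=load("sc6"),load("si6")
ea=edge(a,(198.3,191.7),(256.5,190.8),-1); eb=edge(b,(377.7,200.7),(434.3,228),1)
direc(a,ea,b,eb)
print("base check: near edge of stand plate in scene0/side0 far long edge (should be tilt 0)")
a,b=load("sc8"),load("si8")
ea=edge(a,(198.3,187),(256.5,185),-1,5); eb=edge(b,(376,203),(433,224),1,4); direc(a,ea,b,eb)
E
```

```text
inliers 55 rms 0.097 slope [-2.480000e-02  1.940925e+02]
  inliers 60 rms 0.925 slope [ 0.4335 38.8751]
yaw -77.89 TILT 0.0617
base check: near edge of stand plate in scene0/side0 far long edge (should be tilt 0)
  inliers 34 rms 0.214 slope [-1.232000e-01  2.136071e+02]
  inliers 18 rms 0.092 slope [  0.2766 103.276 ]
yaw -67.32 TILT 0.035
```

```bash
cat >> edge.py <<'E'
def pred(c,t,h,lat,x0,x1,yaw=-79.3,piv=(.5192,-.2415,.095)):
    y=np.radians(yaw); ax=np.array([np.cos(y)*np.cos(t),np.sin(y)*np.cos(t),-np.sin(t)]); la=np.array([-np.sin(y),np.cos(y),0]); up=np.cross(ax,la)
    return proj(c,[np.array(piv)+ax*x+up*h+la*lat for x in(x0,x1)])
def run(a,b,t):
    for nm,h,lat,x0,x1,sa,sb in[("level+x top",.075,.012,-86,86,-1,1),("level-x top",.075,-.012,-86,86,1,-1),
                          ("rail-x/+x bottom",-.001,0,-120,120,0,0)]:
        if sa==0: continue
        pa=pred(a,t,h,lat,x0/1e3,x1/1e3);pb=pred(b,t,h,lat,x0/1e3,x1/1e3)
        print(nm,pa.round(1).tolist(),pb.round(1).tolist()); direc(a,edge(a,*pa,sa,3),b,edge(b,*pb,sb,3))
E
python3 - <<'E'
from edge import *
print("PRE");run(load("sc6"),load("si6"),.07)
print("POST");run(load("sc8"),load("si8"),.0)
E
```

```text
PRE
level+x top [[253.4, 187.2], [195.8, 188.1]] [[376.3, 200.1], [432.1, 225.8]]
  inliers 49 rms 0.093 slope [-2.360000e-02  1.937841e+02]
  inliers 33 rms 0.089 slope [ 0.4598 26.918 ]
yaw -78.94 TILT 0.0756
level-x top [[254.9, 181.9], [198.1, 182.8]] [[371.9, 204.4], [428.2, 230.6]]
  inliers 45 rms 0.082 slope [-1.250000e-02  1.855732e+02]
  inliers 29 rms 0.096 slope [ 0.4659 31.1392]
yaw -79.47 TILT 0.0671
POST
level+x top [[255.5, 188.8], [197.1, 186.5]] [[374.4, 201.1], [430.7, 223.3]]
  inliers 27 rms 0.082 slope [-5.460000e-02  1.992125e+02]
  inliers 35 rms 0.182 slope [ 0.2918 96.3127]
yaw -71.09 TILT 0.0004
level-x top [[257.0, 183.5], [199.3, 181.3]] [[370.1, 205.4], [426.8, 228.1]]
  inliers 43 rms 0.083 slope [4.530000e-02 1.724316e+02]
  inliers 30 rms 0.24 slope [ 0.316  92.5681]
yaw -76.32 TILT -0.0532
```

Clean edge fits before the turn gave a yaw of −79.2° and a tilt of 0.071. The measured 66.0° (1.152 rad) turn takes off 0.069, so the rail should be at about 0.002. The fits with the arm in place are spoiled by its shadow, so I'll release, retreat and check again.

Emit:
drive_tool(
  steps=[
    [0,0,0,0,0.05],
    [0,0,0,0,0.2],
    [0,0,0,0,0.3],
    [0,0,0,0,0.4],
    [0,0,0,0,0.5],
    [0,0,0,0,0.5],
    [-1,0,0,0,0.5],
    [-2,0,0,0,0.5],
    [-4,0,0,0,0.5],
    [-4,0,0,0,0.5],
  ],
)

```text
time: 18.6
eef_pos: [0.5548, -0.4172, 0.2468]
tcp_rot: [0.449, 0.547, -0.449, 0.546]
contact_force: [0.7, -0.6, 0.0]
opening: 0.501
```

Emit:
drive_tool(
  steps=[
    [-3,0,2,0,0.5],
    [0,0,4,0,0.5],
    [0,0,4,0,0.5],
    [0,0,4,0,0.5],
    [0,0,4,0,0.5],
    [0,0,2,0,0.5],
    [0,0,0,0,0.5],
    [0,0,0,0,0.5],
  ],
)

```text
time: 19.4
eef_pos: [0.5937, -0.6136, 0.2758]
tcp_rot: [0.449, 0.546, -0.449, 0.546]
contact_force: [-0.0, 0.7, -0.7]
opening: 0.505
```

```bash
python3 - <<'E'
from edge import *
togo([.555,-.418,.137],100.5)
a=snap("scene","sc9");b=snap("side","si9")
for t in(0.,.01,-.01): run(a,b,t)
def cr(c,x,y,w,h): return cv2.resize(c["frame"][y:y+h,x:x+w],(800,300),interpolation=cv2.INTER_CUBIC)
cv2.imwrite("pics/comp9.png",np.vstack([cr(a,155,165,160,60),cr(b,340,190,160,60)])[:,:,::-1])
E
```

```text
t 19.4 tcp [ 0.5937 -0.6136  0.2758] shift [ 13.89  -0.02 -19.92] yaw y 11.2 turn(world) -0.7 tool x [-0.     0.001 -1.   ] turn(toolx) 0.65 q [-0.92  0.68  0.96  0.    1.5  -1.12] F [-0.   0.7 -0.7] open 0.505
level+x top [[255.5, 188.8], [197.1, 186.5]] [[374.4, 201.1], [430.7, 223.3]]
  inliers 28 rms 0.089 slope [-4.000000e-03  1.867243e+02]
  inliers 21 rms 0.096 slope [ 0.4006 53.1257]
yaw -77.57 TILT 0.0296
level-x top [[257.0, 183.5], [199.3, 181.3]] [[370.1, 205.4], [426.8, 228.1]]
  inliers 35 rms 0.073 slope [4.320000e-02 1.729816e+02]
  inliers 27 rms 0.161 slope [ 0.3982 58.1985]
yaw -79.38 TILT -0.0049
level+x top [[255.2, 188.6], [196.9, 186.8]] [[374.7, 200.9], [430.9, 223.6]]
  inliers 48 rms 0.154 slope [-3.030000e-02  1.927713e+02]
  inliers 22 rms 0.128 slope [ 0.3881 58.0544]
yaw -75.96 TILT 0.0397
level-x top [[256.7, 183.2], [199.1, 181.5]] [[370.3, 205.2], [427.0, 228.5]]
  inliers 34 rms 0.066 slope [4.5100e-02 1.7256e+02]
  inliers 24 rms 0.098 slope [ 0.4038 55.9958]
yaw -79.66 TILT -0.0032
level+x top [[255.8, 189.1], [197.3, 186.3]] [[374.2, 201.2], [430.5, 222.9]]
  inliers 26 rms 0.096 slope [-8.000000e-04  1.860929e+02]
  inliers 31 rms 0.171 slope [ 0.4083 50.1515]
yaw -77.98 TILT 0.0317
level-x top [[257.2, 183.7], [199.5, 181.1]] [[369.8, 205.5], [426.5, 227.8]]
  inliers 35 rms 0.073 slope [4.420000e-02 1.727573e+02]
  inliers 25 rms 0.102 slope [ 0.4045 55.6183]
yaw -79.65 TILT -0.0022
```

View pics/comp9.png

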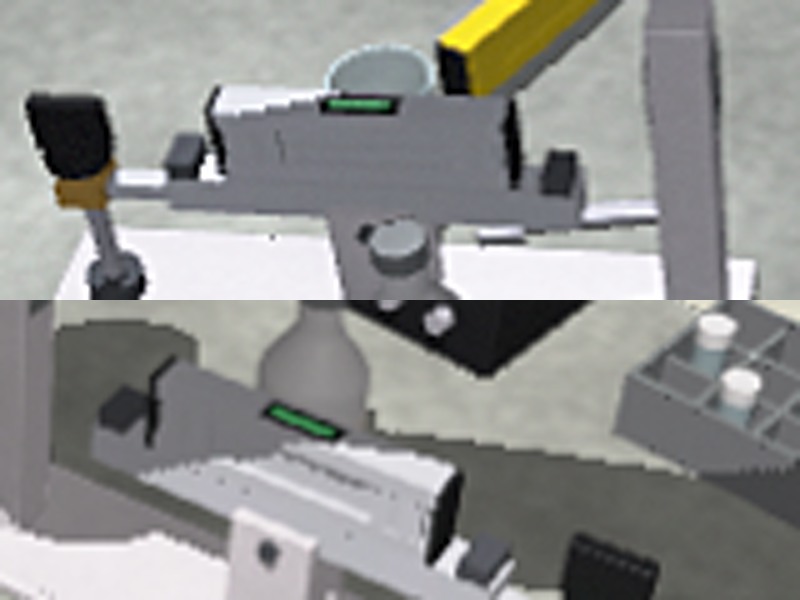

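The view shows the level seated between the stops and the knob free. The arm's shadow crosses the top face and spoils the +x edge fit (yaw off by 2–3°). The clean −x edge gives −0.003. I'll move the arm back to the earlier pose that left the level lit and check once more without viewing a picture.

Emit:
drive_tool(
  steps=[
    [-1,0,-3,0,0.5],
    [0,0,-4,0,0.5],
    [0,0,-4.5,0,0.5],
    [0,0,-4.5,0,0.5],
    [0,0,-4.5,0,0.5],
    [0,0,-4.5,0,0.5],
    [0,0,-4.5,0,0.5],
    [0,0,-4,0,0.5],
    [0,0,-2.5,0,0.5],
    [0,0,0,0,0.5],
  ],
)

```text
time: 20.5
eef_pos: [0.5235, -0.2563, 0.2872]
tcp_rot: [0.448, 0.547, -0.447, 0.548]
contact_force: [0.4, -0.2, 0.3]
opening: 0.502
```

```bash
python3 - <<'E'
from edge import *
togo([.524,-.259,.265],100.5)
a=snap("scene","sc10");b=snap("side","si10")
for t in(0.01,-.01): run(a,b,t)
# bystander shift check: mean image change around each against the first pictures
for n,o,boxes in(("scene",a,[(345,185,90,95),(215,205,45,65)]),("side",b,[(235,145,90,90),(320,245,80,50)])):
    f=load(n+"0")["frame"]
    for x,y,w,h in boxes: print(n,(x,y),[round(v,2) for v in cv2.phaseCorrelate(f[y:y+h,x:x+w].mean(2),o["frame"][y:y+h,x:x+w].mean(2))[0]])
E
```

```text
t 20.5 tcp [ 0.5235 -0.2563  0.2872] shift [ 2.22 -0.01  0.28] yaw y 11.4 turn(world) -0.9 tool x [ 0.002 -0.    -1.   ] turn(toolx) 0.94 q [-0.63  0.04  1.75  0.    1.35 -0.83] F [ 0.4 -0.2  0.3] open 0.502
level+x top [[255.2, 188.6], [196.9, 186.8]] [[374.7, 200.9], [430.9, 223.6]]
  inliers 48 rms 0.092 slope [3.670000e-02 1.802348e+02]
  inliers 31 rms 0.096 slope [ 0.3992 51.1957]
yaw -79.34 TILT 0.0044
level-x top [[256.7, 183.2], [199.1, 181.5]] [[370.3, 205.2], [427.0, 228.5]]
  inliers 53 rms 0.091 slope [4.250000e-02 1.730232e+02]
  inliers 57 rms 0.414 slope [ 0.4076 55.3997]
yaw -79.65 TILT -0.0
level+x top [[255.8, 189.1], [197.3, 186.3]] [[374.2, 201.2], [430.5, 222.9]]
  inliers 48 rms 0.097 slope [4.220000e-02 1.789489e+02]
  inliers 32 rms 0.096 slope [ 0.4021 50.0938]
yaw -79.69 TILT 0.0024
level-x top [[257.2, 183.7], [199.5, 181.1]] [[369.8, 205.5], [426.5, 227.8]]
  inliers 49 rms 0.089 slope [4.290000e-02 1.729598e+02]
  inliers 58 rms 0.522 slope [ 0.3952 60.2641]
yaw -79.22 TILT -0.0069
scene (345, 185) [-0.25, -0.2]
scene (215, 205) [0.65, -0.1]
side (235, 145) [0.07, 0.03]
side (320, 245) [0.01, -0.01]
```

Both edges now give a tilt of about 0 ± 0.007, with a consistent yaw, and the bystanders haven't moved. Handing in.

```bash
python3 -c "
from h import *
print(sign_off())"
```

```text
the job is handed in; nothing more can be done
None
```

The long level is standing on the rail between the stops, the rail is level, and the job is handed in at about 20.5 s of robot time. No verdict was reported.

**Placing:** I lifted the level over the column and lowered it onto the tilted rail with a light grip, so it swung flush before I let go. Just before setting it down, the views put it within about 2 mm of the rail's centre both ways. After that I only checked by eye that the gaps to the stops were similar.

**Levelling:** I turned the knob 66° clockwise, taking the tilt from about 0.071 rad to an expected 0.002 rad.

**Last checks:**
- **Tilt:** the final edge fits in two views gave between −0.007 and +0.004 rad, against the 0.02 limit. One side-view line in these was noisy, at about 0.5 px.
- **Things on the table:** image comparison around the bystanders found shifts of 0.65 px at most, so none had visibly moved.
- **Release:** the gripper was well clear of everything, and the tool force read about zero.

**Checks that disagreed:** fits taken while the arm's shadow lay across the level gave tilts from −0.05 to +0.04 rad, mostly with the wrong yaw. A check using the dark stops was also spoiled by shadows. I discarded both and measured again with the level lit.

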